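# Zigzag tower of hall catch-all trays

## Robot

A 6-joint arm with a two-finger parallel gripper is mounted at the origin on the work surface. World frame = base frame: x ahead of the robot, y to its left, z up, the work surface at z = 0. Lengths are in m, angles in rad, forces in N, time in s.
With the tool pointing down it reaches from about 0.375 to 0.9 m from the base axis. Payload 3.1 kg.
Tool frame: the origin (TCP) lies between the finger pads; the fingertips stand 19 mm ahead of it and the grasp point (between the pads) is the TCP; z points along the fingers, y is the line along which they close (so a half turn about z gives the same grasp; the last joint's range is limited). The gripper opens to 87 mm and grips with 3 to 60 N. Pads are 19 mm wide; open, the fingers measure 117 mm over their backs; the gripper's body (75 mm by 190 mm) begins 51 mm behind the grasp point.
Start: joints at [1.026, 0.527, 1.433, -0, 1.181, -0.178], TCP at [0.224, 0.583, 0.242] pointing down, gripper open.
Joint ranges: [-3.08, 3.08], [-0.75, 2.2], [0.22, 2.44], [-1.43, 4.57], [0, 2.65], [-2.85, 2.85]. Speed limits (rad/s): [2.79, 2.79, 3.14, 3.14, 3.14, 3.14].

## Interface

Orientations are given as a unit quaternion [x, y, z, w].
In Python, from rig import robot, camera, camera_info, hand_in gives the robot as it stands.
- The arm moves only by the shell command python3 -m handwheel 'ROWS' [FORCE]. ROWS is a JSON object of lists of equal length, an entry for each row: "hand": the opening, from 0 (shut) to 1 (fully open); "translation": the shift along the world's x, y, z in mm, a list of three; "turn": the turn, a rotation vector about the world's x, y, z in rad, a list of three. In form: {"hand": [hand, ...], "translation": [[tx, ty, tz], ...], "turn": [[ax, ay, az], ...]}. A call has 1 to 12 rows; each row is the pose to reach, as a shift and turn from the pose commanded when the call began; what a row does not reach only later rows make up. A row lasts 1/12 s, in which the tool goes at most 41.7 mm and 7.16 degrees, less where a joint would pass 70% of its speed; a pose out of reach is approached as far as the arm can. A call with a gripper value outside its range is refused whole. The fingers move at their own pace and stop on an object; FORCE is the grip in N (left out, the last holds). Time passes only in rows, so rows that repeat a pose let the fingers close. It gives the time, the measured TCP pose, the force, the opening and the grip force at its end, in the units of the state.
- robot.get_obs(): the state, without advancing time (a new reading comes with each control period).
- camera(name): name is "scene" or "top"; returns (picture, depth): 384x512x3 uint8, red, green, blue; 384x512 float32, m along the optical axis (not along the pixel's ray), 0 where there is no reading.
- camera_info(name): a dict with "vertical_fov" (degrees; the focal length in pixels is half the picture's height over the tangent of half this angle, whatever the lens; pixels are square), "cx", "cy" (the principal point, pixels), "k1" (the pictures are not rectified: a ray, as slopes to the right and down, at radius r is drawn at 1 + k1 r^2 times it, then the intrinsics apply), "world_from_camera" (4x4, takes a point from camera to world coordinates). Camera axes: x right, y down, z forward; pixel columns grow to the right and rows downward; lengths in m; the calibration is good to about 2 mm. A picture is of the moment at which its call begins. camera_info takes no time and is no camera call.
- hand_in(): hands the job in; it is judged then, once.
The state is a dict: "time": time; "q": joint angles; "joint_velocities": joint speeds; "joint_torque": joint torques, N m; "position": TCP position; "tool_rot": TCP orientation; "ft_force": force on the tool from outside, world axes, zero at the start; "moment": the same for the moment, N m; "grip_width": finger opening in m; "grip_force": force on a finger pad.
Only numpy, scipy, OpenCV 4.12 (cv2) and the standard library are available. Lean on these libraries where they do the work, as an engineer would, in place of code of your own. Each camera call takes 0.05 s, during which the arm holds its last target. There are 200 camera calls.

## Task

Build the stepped tray tower: set the longer loose wooden tray on the tray that is fixed to the shelf, shifted lengthways about 45 mm towards the tap bell, then set the shorter loose tray on top of it, shifted about 45 mm back the other way. All three trays should run the same way, in line, each resting level on the rims of the one below. Put the trays down gently without dropping them, and leave the bell where it stands.

Things in the scene. Friction and masses are not known exactly. Their poses are not given: they have to be found in the camera images.
- base_tray: The base tray, fixed to the shelf: a dark wooden open tray, 60 mm wide (x) x 200 mm long (y) x 30 mm high, with flat rims 13 mm wide all round and a floor 6 mm thick. The largest of three alike trays. Origin at the centre of its underside; its y axis runs along its length, z up. Off one of its ends stands the tap bell, off the other a white ceramic tulip figurine 85 mm tall, each about 205 mm from the base tray's centre along its length.
- long_tray: The longer loose tray: dark wood, 60 mm wide (x) x 150 mm long (y) x 28 mm high, flat rims 13 mm wide, floor 6 mm, about 0.12 kg, lying open side up. Origin at the centre of its underside, y along its length, z up. It can be gripped across its 60 mm width at mid-length.
- short_tray: The shorter loose tray: as the longer one, but 110 mm long (y), 60 mm wide (x), 28 mm high, about 0.09 kg. Origin at the centre of its underside, y along its length, z up.
- bell: Chrome tap bell with a press button on its dome, 74 mm across and 54 mm high, loose, standing on the shelf off one end of the base tray (either end). Origin at the centre of its underside. It only shows which way the longer tray is to be shifted.
Mind the look-alikes: they are no part of the job. What is shaped like the long_tray but green or red is not meant.

How it is judged:
On the way:
1. the longer tray rests released and level on the base tray, in line with it, shifted towards the bell (x of long_tray in the frame of base_tray between -0.014 and 0.014 m and z of long_tray in the frame of base_tray between 0.024 and 0.036 m and angle between long_tray's own z axis and vertical below 0.07 rad and angle between the y axis of long_tray and the y axis of base_tray, either way round below 0.2 rad and contact force between the fingers and long_tray below 0.2 N and linear speed of long_tray below 0.02 m/s and ((y of bell in the frame of base_tray above 0 m and y of long_tray in the frame of base_tray between 0.025 and 0.068 m) or (y of bell in the frame of base_tray below 0 m and y of long_tray in the frame of base_tray between -0.068 and -0.025 m))), for 0.2 s.
At the end, for the whole second after the job is handed in: Longer tray 25-68 mm from the base's centre towards the bell; shorter tray 25-68 mm back from it (-45 to 30 mm of the base's centre). Both within 14 mm sideways and 0.2 rad of the base's line, level to 0.07 rad, undersides 30 and 58 mm up (6 mm either way), released, at rest (all of step 1 and x of short_tray in the frame of base_tray between -0.014 and 0.014 m and z of short_tray in the frame of base_tray between 0.052 and 0.064 m and angle between short_tray's own z axis and vertical below 0.07 rad and angle between the y axis of short_tray and the y axis of base_tray, either way round below 0.2 rad and contact force between the fingers and short_tray below 0.2 N and linear speed of short_tray below 0.02 m/s and horizontal distance between short_tray and long_tray between 0.025 and 0.068 m and ((y of bell in the frame of base_tray above 0 m and y of short_tray in the frame of base_tray between -0.045 and 0.03 m) or (y of bell in the frame of base_tray below 0 m and y of short_tray in the frame of base_tray between -0.03 and 0.045 m))); the robot touches nothing.
It fails at once if the tap bell is moved by more than 20 mm (distance of bell from where it was at the start of the episode above 0.02 m).
It fails at once if the longer tray is dropped (falls free of the fingers faster than 0.5 m/s) (contact force between the fingers and long_tray below 0.05 N and linear speed of long_tray above 0.5 m/s).
It fails at once if the shorter tray is dropped (falls free of the fingers faster than 0.5 m/s) (contact force between the fingers and short_tray below 0.05 N and linear speed of short_tray above 0.5 m/s).
It also fails if it takes over 54 s, if anything falls off the work surface, if the arm or the gripper's body presses on something with over 40 N, if the wrist force passes 120 N, or if a joint passes its speed limit or range.

## Working session

There is one attempt and no reset: what is moved stays moved. The work goes in short steps, Python scripts to look and compute and a shell command to move; the robot and the scene stay as the last step left them, time stands still between calls to the robot, and variables do not carry over. Pictures are saved under pics/ and viewed, at most 10 in all, crops included, and the job is handed in when it is done.

```bash
mkdir -p pics; cat > h.py <<'E'
import numpy as np, cv2
from rig import robot, camera, camera_info, hand_in
def cloud(name):
    im,d=camera(name); c=camera_info(name); h,w=d.shape
    f=h/2/np.tan(np.radians(c["vertical_fov"])/2)
    K=np.array([[f,0,c["cx"]],[0,f,c["cy"]],[0,0,1.]])
    v,u=np.mgrid[:h,:w].astype(float)
    p=cv2.undistortPoints(np.stack([u,v],-1).reshape(-1,1,2),K,np.array([c["k1"],0,0,0.])).reshape(h,w,2)
    P=np.concatenate([p*d[...,None],d[...,None]],-1); T=np.array(c["world_from_camera"])
    W=P@T[:3,:3].T+T[:3,3]; W[d==0]=np.nan
    return im,W
E
python3 - <<'E'
from h import *
for n in("top","scene"):
    im,W=cloud(n); cv2.imwrite(f"pics/{n}0.png",im[...,::-1]); np.savez(f"{n}0.npz",im=im,W=W)
print(robot.get_obs())
E
```

```text
{'time': 0.1, 'q': array([ 1.02550178e+00,  5.28385428e-01,  1.43381128e+00, -2.03207130e-05,
        1.18137619e+00, -1.78534943e-01]), 'joint_velocities': array([-2.86362895e-04, -2.62587715e-03, -2.56333049e-03,  6.92521155e-05,
        4.17444463e-04, -2.99751243e-05]), 'joint_torque': array([-1.64616029e-05, -4.40983629e+01, -1.77149016e+01,  6.34777662e-02,
        5.32629818e-02, -6.67643963e-05]), 'position': array([0.22378235, 0.58288096, 0.24065013]), 'tool_rot': array([ 1.82349848e-01,  9.83233214e-01, -9.29307675e-04, -3.41780378e-04]), 'ft_force': array([-0.39059837, -0.25592734, -0.04609749]), 'moment': array([-0.01277916,  0.00080849,  0.00134963]), 'grip_force': 0.0, 'grip_width': 0.08679479599541595}
```

View pics/top0.png

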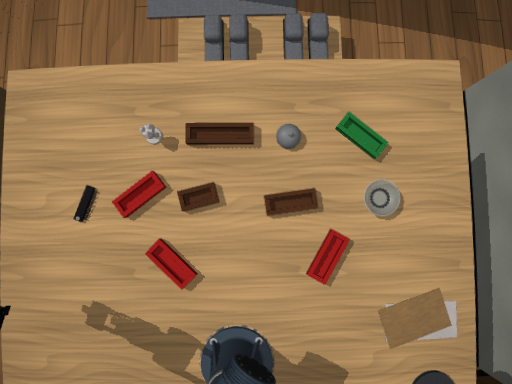

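View pics/scene0.png

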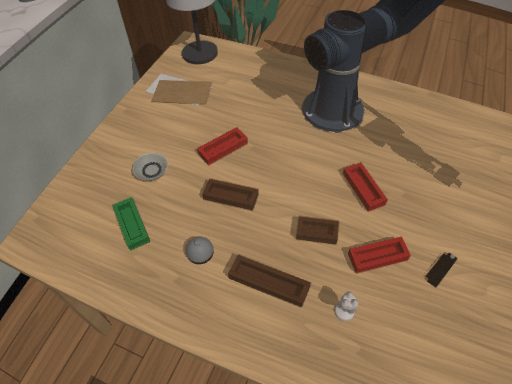

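The top view shows the base tray at (219,134), the bell at its right (288,136), the figurine at its left (151,133), the short tray at (198,197) and the long tray at (291,202). Next I'll measure their poses.

```bash
cat >> h.py <<'E'
def rect(W,m):
    r=cv2.minAreaRect((W[m][:,:2]*1000).astype(np.float32)); b=cv2.boxPoints(r)
    e=[b[1]-b[0],b[2]-b[1]]; e=max(e,key=np.linalg.norm)
    return np.round(b.mean(0),1), np.round(sorted(r[1]),1), round(float(np.degrees(np.arctan2(e[1],e[0]))%180),1)
def trays(n,im,W,seeds,z0,z1):
    hsv=cv2.cvtColor(im,cv2.COLOR_RGB2HSV); z=W[...,2]
    m=((z>z0)&(z<z1)&(im.max(-1)<130)).astype(np.uint8)
    m=cv2.morphologyEx(m,cv2.MORPH_OPEN,np.ones((2,2),np.uint8))
    k,l=cv2.connectedComponents(m)
    for s in seeds:
        u,v=s; q=l[v-14:v+15,u-14:u+15]; q=q[q>0]
        if len(q):
            i=np.bincount(q).argmax(); print(n,s,rect(W,l==i),(l==i).sum(),np.nanmedian(z[l==i]).round(4))
E
python3 - <<'E'
from h import *
S={"top":[(219,134),(198,197),(291,202),(288,136),(151,133)],"scene":[(269,280),(318,230),(230,194),(200,250),(346,308)]}
for n in S:
    f=np.load(n+"0.npz"); trays(n,f["im"],f["W"],S[n][:3],.018,.04)
    for u,v in S[n][3:]:
        q=f["W"][v-14:v+15,u-14:u+15].reshape(-1,3); q=q[q[:,2]>.012]; print(n,(q.min(0)+q.max(0))/2*1000, q[:,2].max())
print(camera_info("top")["world_from_camera"])
E
```

```text
top (219, 134) (array([668.1,  35.1], dtype=float32), array([ 62.1, 199.7]), 89.0) 785 0.029
top (198, 197) (array([478.9,  99.8], dtype=float32), array([ 59.1, 108.1]), 103.1) 470 0.0277
top (291, 202) (array([ 450. , -174.6], dtype=float32), array([ 58.8, 156.9]), 105.1) 581 0.0274
top [ 655.56454622 -166.03938038   35.46107368] 0.05761028760321163
top [668.54800805 237.48934042  49.4466922 ] 0.08687790982359267
scene (269, 280) (array([690.5,  47.4], dtype=float32), array([ 57.8, 206.3]), 107.9) 1153 0.0284
scene (318, 230) (array([475.1, 106.1], dtype=float32), array([ 76.6, 110. ]), 103.1) 547 0.0268
scene (230, 194) (array([ 462.6, -162.7], dtype=float32), array([ 59.5, 146.3]), 98.1) 608 0.0258
scene [ 657.66203525 -164.10346454   34.72087934] 0.05659863367572293
scene [672.41273622 238.5545985   49.16914428] 0.08618903129013356
[[-0.02089885 -0.99703732  0.07402585  0.41416846]
 [-0.99976935  0.02047483 -0.00648232 -0.06635819]
 [ 0.00494745 -0.07414425 -0.99723525  1.06492511]
 [ 0.          0.          0.          1.        ]]
```

```bash
cat >> h.py <<'E'
from scipy.optimize import least_squares
def fit(im,W,c,L,zt,R=None):
    """rim-frame fit: c=(x,y,deg) guess mm, L length, zt rim height mm"""
    P=W.reshape(-1,3)*1000; col=im.reshape(-1,3)
    m=(abs(P[:,2]-zt)<6)&(np.hypot(P[:,0]-c[0],P[:,1]-c[1])<L/2+35)&(col.max(1)<130); P=P[m][:,:2]
    def sd(p,a,b): 
        d=abs(p)-[a,b]; return np.hypot(*np.maximum(d,0).T)+np.minimum(d.max(1),0)
    def res(q):
        t=np.radians(q[2]); y=np.array([np.cos(t),np.sin(t)]); x=np.array([y[1],-y[0]]); p=P-q[:2]; p=np.c_[p@x,p@y]
        s=np.maximum(sd(p,30,L/2),-sd(p,17,L/2-13)); return abs(s+6.5)
    r=least_squares(res,c,loss="soft_l1",f_scale=4,diff_step=1e-4,x_scale=[1,1,1])
    return np.round(r.x,1),len(P),round(float(np.median(res(r.x))),1)
E
python3 - <<'E'
from h import *
for n in("top","scene"):
    f=np.load(n+"0.npz")
    for c,L,z in(((668,35,89),200,30),((479,100,103),110,28),((450,-172,103),150,28)): print(n,L,fit(f["im"],f["W"],c,L,z))
E
```

```text
top 200 (array([666.8,  36.5,  88.8]), 725, 3.5)
top 110 (array([481.8, 101.5, 102.6]), 456, 3.3)
top 150 (array([ 461.2, -166.4,   97.1]), 572, 3.2)
scene 200 (array([669.1,  38.1,  88.7]), 1015, 3.6)
scene 110 (array([483.7, 103.8, 103.2]), 509, 3.5)
scene 150 (array([ 463.1, -164. ,   97.1]), 538, 3.4)
```

```bash
python3 -m handwheel '{"hand":[1,1,1,1,1,1,1,1,1,1,1,1],"translation":[[20,-30,-5],[42,-64,-10],[64,-96,-15],[85,-128,-20],[107,-160,-25],[128,-192,-30],[150,-224,-35],[171,-256,-40],[192,-288,-45],[214,-320,-50],[235,-352,-55],[256,-383,-60]],"turn":[[0,0,-0.05],[0,0,-0.1],[0,0,-0.15],[0,0,-0.2],[0,0,-0.25],[0,0,-0.3],[0,0,-0.35],[0,0,-0.4],[0,0,-0.45],[0,0,-0.5],[0,0,-0.55],[0,0,-0.6]]}' 15
python3 -m handwheel '{"hand":[1,1,1,1,1,1,1,1,1,1,1,1],"translation":[[-2,-36,-5],[-3,-72,-10],[-5,-108,-15],[-6,-144,-20],[-8,-180,-25],[-9,-216,-30],[-11,-252,-35],[-12,-288,-40],[-14,-324,-45],[-16,-350,-50],[-18,-365,-60],[-18,-365,-60]],"turn":[[0,0,-0.05],[0,0,-0.1],[0,0,-0.15],[0,0,-0.2],[0,0,-0.25],[0,0,-0.3],[0,0,-0.35],[0,0,-0.4],[0,0,-0.45],[0,0,-0.48],[0,0,-0.48],[0,0,-0.48]]}'
cat >> h.py <<'E'
from scipy.spatial.transform import Rotation as Ro
def tool():
    o=robot.get_obs(); M=Ro.from_quat(o["tool_rot"]).as_matrix()
    return np.round(o["position"]*1000,1), "ydeg %.1f tilt %.4f %.4f"%(np.degrees(np.arctan2(M[1,1],M[0,1])),M[0,2],M[1,2]), round(o["time"],2), o["q"].round(2)
E
python3 -c "from h import *;print(tool())"
```

```text
time: 1.1
position: [0.4806, 0.1985, 0.1811]
tool_rot: [0.466, 0.885, -0.0, -0.0]
ft_force: [0.3, 0.1, -0.1]
grip_width: 0.087
grip_force: 0.0
time: 2.1
position: [0.4618, -0.1677, 0.1202]
tool_rot: [0.664, 0.748, -0.0, -0.0]
ft_force: [0.7, -0.6, 0.2]
grip_width: 0.0872
grip_force: 0.0
(array([ 461.8, -167.7,  120.2]), 'ydeg 6.9 tilt -0.0007 -0.0002', 2.1, array([-0.58,  0.55,  1.87, -0.  ,  0.72, -0.7 ]))
```

```bash
python3 -m handwheel '{"hand":[1,1,1,1,1,1,0,0,0,0,0,0],"translation":[[0,2,-25],[0,2,-50],[0,2,-70],[0,2,-85],[0,2,-96],[0,2,-96],[0,2,-96],[0,2,-96],[0,2,-96],[0,2,-96],[0,2,-96],[0,2,-96]],"turn":[[0,0,0],[0,0,0],[0,0,0],[0,0,0],[0,0,0],[0,0,0],[0,0,0],[0,0,0],[0,0,0],[0,0,0],[0,0,0],[0,0,0]]}' 15
python3 -c "from h import *;print(tool())"
```

```text
time: 3.1
position: [0.4625, -0.1628, 0.0263]
tool_rot: [0.662, 0.75, 0.0, 0.001]
ft_force: [-0.5, 0.1, 3.7]
grip_width: 0.06
grip_force: 15.0
(array([ 462.5, -162.8,   26.3]), 'ydeg 7.1 tilt 0.0012 -0.0007', 3.1, array([-0.57,  0.73,  1.92,  0.  ,  0.49, -0.69]))
```

```bash
python3 -m handwheel '{"hand":[0,0,0,0,0,0,0,0,0,0,0,0],"translation":[[0,0,8],[0,0,25],[0,0,50],[0,0,75],[10,10,95],[40,30,100],[70,55,100],[105,80,100],[140,106,100],[172,130,100],[195,147,100],[204,154,100]],"turn":[[0,0,0],[0,0,0],[0,0,0],[0,0,0],[0,0,-0.02],[0,0,-0.04],[0,0,-0.06],[0,0,-0.08],[0,0,-0.1],[0,0,-0.12],[0,0,-0.14],[0,0,-0.145]]}'
python3 -m handwheel '{"hand":[0,0,0],"translation":[[0,0,0],[0,0,0],[0,0,0]],"turn":[[0,0,0],[0,0,0],[0,0,0]]}'
python3 - <<'E'
from h import *
print(tool())
im,W=cloud("scene"); cv2.imwrite("pics/s1.png",im[...,::-1])
E
```

```text
time: 4.1
position: [0.6696, -0.0055, 0.1262]
tool_rot: [0.714, 0.7, 0.002, 0.001]
ft_force: [0.6, -1.1, -1.2]
grip_width: 0.06
grip_force: 15.0
time: 4.35
position: [0.6639, -0.0095, 0.1251]
tool_rot: [0.715, 0.699, -0.001, -0.001]
ft_force: [-0.1, -0.0, -1.0]
grip_width: 0.06
grip_force: 15.0
(array([663.9,  -9.5, 125.1]), 'ydeg -1.2 tilt -0.0034 -0.0001', 4.35, array([-0.18,  0.72,  1.42, -0.  ,  1.01, -0.16]))
```

View pics/s1.png

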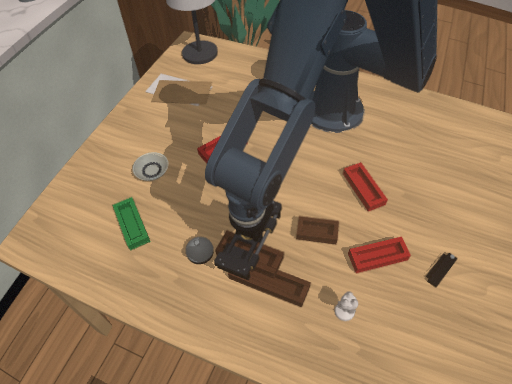

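The long tray hangs level at about (250,255), over the near part of the base tray. I'll lower it.

```bash
python3 -m handwheel '{"hand":[0,0,0,0,0,0,0,0,0,0],"translation":[[1,1,-10],[2,2,-22],[2,2,-34],[2,2,-44],[2,2,-52],[2,2,-58],[2,2,-61],[2,2,-63],[2,2,-63],[2,2,-63]],"turn":[[0,0,0],[0,0,0],[0,0,0],[0,0,0],[0,0,0],[0,0,0],[0,0,0],[0,0,0],[0,0,0],[0,0,0]]}'
python3 -m handwheel '{"hand":[0,0,0,0],"translation":[[0,0,-1],[0,0,-2],[0,0,-3],[0,0,-3]],"turn":[[0,0,0],[0,0,0],[0,0,0],[0,0,0]]}'
python3 -c "from h import *;print(tool())"
```

```text
time: 5.23
position: [0.6685, -0.0066, 0.0629]
tool_rot: [0.714, 0.7, 0.0, 0.0]
ft_force: [0.1, 0.3, -2.1]
grip_width: 0.0599
grip_force: 15.0
time: 5.57
position: [0.6681, -0.0066, 0.0596]
tool_rot: [0.714, 0.7, 0.0, 0.0]
ft_force: [0.2, -0.5, -1.7]
grip_width: 0.0598
grip_force: 15.0
(array([668.1,  -6.6,  59.6]), 'ydeg -1.2 tilt 0.0001 -0.0000', 5.57, array([-0.18,  0.81,  1.44, -0.  ,  0.89, -0.16]))
```

```bash
python3 -m handwheel '{"hand":[0,0,0,0],"translation":[[0,0,-1],[0,0,-2],[0,0,-2],[0,0,-2]],"turn":[[0,0,0],[0,0,0],[0,0,0],[0,0,0]]}'
python3 -m handwheel '{"hand":[0,0,0,0],"translation":[[0,0,-1],[0,0,-2],[0,0,-2],[0,0,-2]],"turn":[[0,0,0],[0,0,0],[0,0,0],[0,0,0]]}'
```

```text
time: 5.9
position: [0.668, -0.0066, 0.0574]
tool_rot: [0.714, 0.7, -0.0, -0.0]
ft_force: [-0.2, 0.3, -0.7]
grip_width: 0.0599
grip_force: 15.0
time: 6.23
position: [0.6682, -0.0066, 0.0563]
tool_rot: [0.714, 0.7, 0.0, 0.0]
ft_force: [-1.9, -0.2, 4.3]
grip_width: 0.0598
grip_force: 15.0
```

Contact reads 4.3 N at z 56, as expected. I'll release, retreat, and move towards the short tray.

```bash
python3 -m handwheel '{"hand":[1,1,1,1,1,1,1,1,1,1],"translation":[[0,0,0],[0,0,0],[0,0,0],[0,0,0],[0,0,0],[0,0,15],[0,0,40],[0,0,65],[0,0,85],[0,0,90]],"turn":[[0,0,0],[0,0,0],[0,0,0],[0,0,0],[0,0,0],[0,0,0],[0,0,0],[0,0,0],[0,0,0],[0,0,0]]}'
python3 -m handwheel '{"hand":[1,1,1,1,1,1,1,1,1,1],"translation":[[-20,12,0],[-50,30,0],[-80,48,0],[-110,65,0],[-140,83,-10],[-165,98,-20],[-180,106,-30],[-185,109,-35],[-185,109,-35],[-185,109,-35]],"turn":[[0,0,0.03],[0,0,0.06],[0,0,0.09],[0,0,0.12],[0,0,0.15],[0,0,0.18],[0,0,0.21],[0,0,0.24],[0,0,0.246],[0,0,0.246]]}'
python3 - <<'E'
from h import *
print(tool())
for n in("top","scene"):
    im,W=cloud(n); cv2.imwrite(f"pics/{n}2.png",im[...,::-1])
    print(n,fit(im,W,(667,-8,88.8),150,58),fit(im,W,(482,102,103),110,28))
E
```

```text
time: 7.07
position: [0.6705, -0.0069, 0.1494]
tool_rot: [0.714, 0.7, 0.002, 0.003]
ft_force: [0.5, -0.6, 0.7]
grip_width: 0.0873
grip_force: 0.0
time: 7.9
position: [0.4844, 0.1022, 0.1103]
tool_rot: [0.623, 0.782, 0.0, 0.001]
ft_force: [0.0, -0.2, 0.0]
grip_width: 0.0871
grip_force: 0.0
(array([484.4, 102.2, 110.3]), 'ydeg 12.9 tilt 0.0013 -0.0002', 7.9, array([-0.02,  0.57,  1.87, -0.  ,  0.7 , -0.24]))
top (array([666.2, -11.4,  88.4]), 613, 3.5) (array([481.5, 100.5, 103.5]), 190, 3.3)
scene (array([667.9,  -8.8,  88.5]), 792, 3.5) (array([483.4, 104.5, 102.2]), 328, 3.5)
```

View pics/scene2.png

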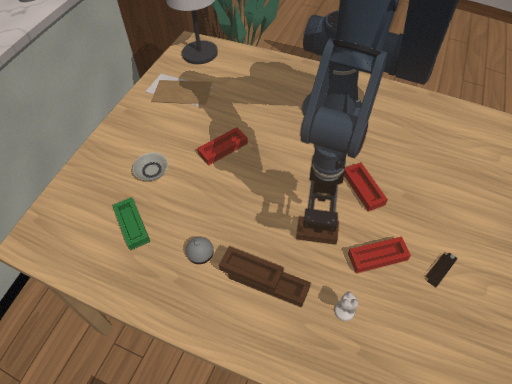

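The long tray sits at about (250,270) on the base, shifted about 47 mm towards the bell. The gripper is over the short tray at (318,230), so I'll descend and grip it.

```bash
python3 -m handwheel '{"hand":[1,1,1,1,1,1,0,0,0,0,0,0],"translation":[[0,0,-25],[0,0,-48],[0,0,-66],[0,0,-78],[0,0,-85],[0,0,-85],[0,0,-85],[0,0,-85],[0,0,-85],[0,0,-85],[0,0,-85],[0,0,-85]],"turn":[[0,0,0],[0,0,0],[0,0,0],[0,0,0],[0,0,0],[0,0,0],[0,0,0],[0,0,0],[0,0,0],[0,0,0],[0,0,0],[0,0,0]]}' 15
python3 -c "from h import *;print(tool())"
```

```text
time: 9.0
position: [0.4835, 0.1025, 0.0262]
tool_rot: [0.623, 0.782, 0.0, 0.0]
ft_force: [0.4, -0.1, 4.3]
grip_width: 0.0601
grip_force: 15.0
(array([483.5, 102.5,  26.2]), 'ydeg 12.9 tilt 0.0012 -0.0000', 9.0, array([-0.02,  0.73,  1.91, -0.  ,  0.5 , -0.24]))
```

```bash
python3 -m handwheel '{"hand":[0,0,0,0,0,0,0,0,0,0,0,0],"translation":[[0,0,8],[0,0,25],[0,0,50],[0,0,78],[5,-2,105],[25,-9,118],[55,-20,120],[90,-32,120],[122,-44,120],[152,-55,120],[174,-63,120],[184,-67,120]],"turn":[[0,0,0],[0,0,0],[0,0,0],[0,0,0],[0,0,-0.03],[0,0,-0.07],[0,0,-0.11],[0,0,-0.15],[0,0,-0.19],[0,0,-0.22],[0,0,-0.245],[0,0,-0.248]]}'
python3 -m handwheel '{"hand":[0,0,0,0,0,0,0,0,0,0,0],"translation":[[0,0,0],[0,0,0],[0,0,-10],[0,0,-22],[0,0,-34],[0,0,-42],[0,0,-48],[0,0,-51],[0,0,-53],[0,0,-53],[0,0,-53]],"turn":[[0,0,0],[0,0,0],[0,0,0],[0,0,0],[0,0,0],[0,0,0],[0,0,0],[0,0,0],[0,0,0],[0,0,0],[0,0,0]]}'
python3 -c "from h import *;print(tool())"
```

```text
time: 10.0
position: [0.6705, 0.0338, 0.1462]
tool_rot: [0.716, 0.698, 0.001, 0.002]
ft_force: [0.0, 0.1, -1.0]
grip_width: 0.0597
grip_force: 15.0
time: 10.92
position: [0.6674, 0.0354, 0.0928]
tool_rot: [0.715, 0.699, 0.0, 0.0]
ft_force: [0.0, -0.0, -1.0]
grip_width: 0.0599
grip_force: 15.0
(array([667.4,  35.4,  92.8]), 'ydeg -1.3 tilt 0.0006 -0.0001', 10.92, array([-0.11,  0.76,  1.43, -0.  ,  0.95, -0.09]))
```

```bash
python3 -m handwheel '{"hand":[0,0,0,0,0,0],"translation":[[0,0,-2],[0,0,-4],[0,0,-5],[0,0,-6],[0,0,-7],[0,0,-7]],"turn":[[0,0,0],[0,0,0],[0,0,0],[0,0,0],[0,0,0],[0,0,0]]}'
python3 -m handwheel '{"hand":[0,0,0,0],"translation":[[0,0,-1],[0,0,-2],[0,0,-2],[0,0,-2]],"turn":[[0,0,0],[0,0,0],[0,0,0],[0,0,0]]}'
```

```text
time: 11.42
position: [0.667, 0.0354, 0.0853]
tool_rot: [0.715, 0.699, -0.0, -0.0]
ft_force: [0.5, 0.6, -1.5]
grip_width: 0.0596
grip_force: 15.0
time: 11.75
position: [0.6672, 0.0354, 0.0842]
tool_rot: [0.715, 0.699, 0.0, 0.0]
ft_force: [-1.8, -0.0, 3.4]
grip_width: 0.06
grip_force: 15.0
```

Contact at z 84, so I'll release, rise clear and check.

```bash
python3 -m handwheel '{"hand":[1,1,1,1,1,1,1,1,1,1],"translation":[[0,0,0],[0,0,0],[0,0,0],[0,0,0],[0,0,0],[0,0,12],[0,0,35],[0,0,60],[0,0,85],[0,0,100]],"turn":[[0,0,0],[0,0,0],[0,0,0],[0,0,0],[0,0,0],[0,0,0],[0,0,0],[0,0,0],[0,0,0],[0,0,0]]}'
python3 -m handwheel '{"hand":[1,1,1,1,1,1,1,1,1,1],"translation":[[-20,10,0],[-50,30,0],[-80,48,0],[-110,65,0],[-140,83,0],[-165,98,0],[-180,106,0],[-185,109,0],[-185,109,0],[-185,109,0]],"turn":[[0,0,0],[0,0,0],[0,0,0],[0,0,0],[0,0,0],[0,0,0],[0,0,0],[0,0,0],[0,0,0],[0,0,0]]}'
python3 - <<'E'
from h import *
print(tool())
for n in("top","scene"):
    im,W=cloud(n); cv2.imwrite(f"pics/{n}3.png",im[...,::-1])
    print(n,fit(im,W,(667,36,88.8),110,86),fit(im,W,(667,-9,88.8),150,58))
E
```

```text
time: 12.58
position: [0.6685, 0.0353, 0.1874]
tool_rot: [0.715, 0.699, 0.002, 0.002]
ft_force: [1.0, 0.6, 0.5]
grip_width: 0.0866
grip_force: 0.0
time: 13.42
position: [0.4837, 0.1443, 0.1844]
tool_rot: [0.715, 0.699, 0.001, 0.001]
ft_force: [0.7, -0.6, -0.2]
grip_width: 0.087
grip_force: 0.0
(array([483.7, 144.3, 184.4]), 'ydeg -1.3 tilt 0.0032 -0.0001', 13.42, array([ 0.07,  0.45,  1.79, -0.  ,  0.9 ,  0.09]))
top (array([665.2,  35.2,  88.9]), 505, 3.3) (array([658.8, -10.9,  97.7]), 397, 4.3)
scene (array([666.9,  37.6,  89.2]), 667, 3.6) (array([672.6,  -8. ,  83. ]), 623, 4.0)
```

View pics/scene3.png

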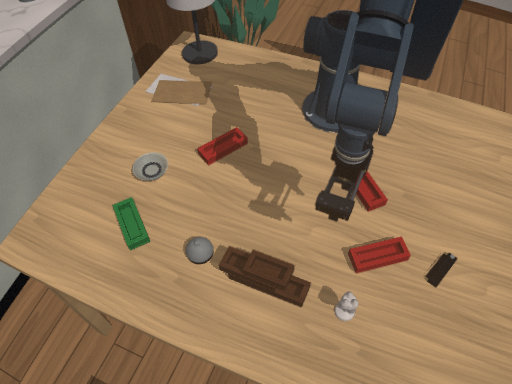

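The tower stands stepped and in line, with the short tray at about (268,268) and the bell unmoved at (200,250). The long-tray fits skew in opposite directions because part of it is now hidden; its exposed end has not visibly moved. I'll hand in.

```bash
python3 -c "from rig import hand_in;print(hand_in())"
```

```text
the job is handed in; nothing more can be done
None
```

The stepped tray tower is built and handed in at about 13.5 s; no verdict was returned. By camera, the longer tray sits about 47 mm towards the bell, measured before the top tray went on, with the shorter tray about 46 mm back from it; the bell looks unmoved.

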